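# Set the splint jig and hold its spring jaw open

### The job

Get the splint jig ready for a bundle of bamboo: first slide the length stop along its rail until its pointer lines up with the black arrow beside the rail, and leave it there. Then pull the spring jaw away from the fence by its upright handle until its pointer lines up with its own arrow, and finish while still holding it there, because it springs shut if let go. Leave the jars, brush pot and pliers where they are.

Things in the scene. Friction and masses are not known exactly. Their poses are not given: they have to be found in the camera images.
- jig: plywood board fixed to the bench, 230 (x) x 370 (y) x 18 mm; origin: centre of its underside on the bench top, z up. A wooden fence, 44 mm high, runs along y at the far edge (near face x = +79 mm). The length stop slides along y in the right half (-y), the spring jaw along x in the left half (+y). The spring barrel behind the jaw (x = -115 to -71, y = 115 mm) is 43 mm high.
- stop: length stop: aluminium carriage on a rail, 36 mm wide along y, with an upright round wooden knob 22 mm thick; origin on the knob's axis at the board's top face; axes as the jig's. Carriage top 24 mm, knob top 72 mm over the origin. Slides at x = 35 mm of the jig between y = -140 and +35 mm; starts near the -y end, 30 to 152 mm short of its arrow; takes about 3 N and stays where left.
- stop_knob (a point): the point to grip on the stop's knob: on its axis, 54 mm over the board's top, 18 mm below the knob's top
- stop_pointer (a point): tip of the thin dark steel pointer, 3 mm wide, that sticks out of the stop towards the robot (-x of the jig); it has the same y in the jig frame as the knob's axis
- stop_mark: flat black arrow, 23 mm wide, 23 mm long, 5 mm thick, fixed on the strip on the robot's side of the stop's rail; origin at the arrow's tip (underside), which points to the jig's +x; axes as the jig's. The stop is on its arrow when stop pointer and arrow tip have the same y in this frame.
- jaw: spring jaw: steel slide with an upright flat wooden handle, 16 (x) x 30 (y) mm; origin on the handle's axis at the board's top face; axes as the jig's. Slide top 24 mm, handle top 74 mm over the origin. Shut: x = 25, y = 115 mm of the jig; it is pulled along the jig's -x, 70 mm at most. A spring pulls it shut with 6 N plus 110 N/m of pull: 10 to 13 N at the arrow.
- jaw_handle (a point): the point to grip on the jaw's handle: on its axis, 56 mm over the board's top, 18 mm below the handle's top
- jaw_pointer (a point): tip of the thin dark steel pointer, 3 mm wide, on the jaw's left side (+y of the jig); it has the same x in the jig frame as the handle's axis
- jaw_mark: flat black arrow like the other, clipped to the strip at the left (+y) of the jaw, 35 to 57 mm from the shut jaw's pointer; origin at the arrow's tip (underside), which points to the jig's -y; axes parallel to the jig's. The jaw is on its arrow when jaw pointer and arrow tip have the same x in this frame.
- jar_a: closed paint jar, 68 mm across, 75 mm high, black lid, loose beside the jig; origin at the centre of its underside; leave alone
- jar_b: closed paint jar, 68 mm across, 75 mm high, black lid, loose beside the jig; origin at the centre of its underside; leave alone
- brush_pot: light wooden pot, 90 mm across, 110 mm high, with brushes to 205 mm, loose at the left of the jig; origin at the centre of its underside; leave alone
- pliers: pliers, 170 mm long along their x, 60 mm wide over the handles, 17 mm thick, lying beyond the fence; origin near the pivot on the bench top; leave alone

How it is judged (in metres and radians):
On the way, in this order (a step that is already met when the one before it is completed fails the run):
1. the length stop rests with its pointer on its arrow (y of stop_pointer in the frame of stop_mark between -0.005 and 0.005 m and linear speed of stop below 0.01 m/s), for 0.2 s.
2. the fingers hold the spring jaw with its pointer on its arrow (x of jaw_pointer in the frame of jaw_mark between -0.005 and 0.005 m and contact force between the fingers and jaw above 3 N and linear speed of jaw below 0.01 m/s), for 0.5 s.
At the end, for the whole second after the job is handed in: The jaw's pointer is within 5 mm of its arrow along the jig's x, held there still (under 10 mm/s) by the gripper's fingers, which bear on the jaw with more than 3 N; the length stop rests with its pointer within 5 mm of its arrow along the jig's y (all of step 1 and all of step 2); the arm keeps its last pose, push and grip.
It fails at once if a paint jar is moved more than 25 mm (distance of jar_a from where it was at the start of the episode above 0.025 m).
It fails at once if a paint jar is moved more than 25 mm (distance of jar_b from where it was at the start of the episode above 0.025 m).
It fails at once if the brush pot is moved more than 25 mm (distance of brush_pot from where it was at the start of the episode above 0.025 m).
It fails at once if the pliers is moved more than 25 mm (distance of pliers from where it was at the start of the episode above 0.025 m).
It also fails if it takes over 43 s, if anything falls off the work surface, if the arm or the gripper's body presses on something with over 40 N, if the wrist force passes 120 N, or if a joint passes its speed limit or range.

### The arm

A 6-joint arm with a two-finger parallel gripper is mounted at the origin on the work surface. World frame = base frame: x ahead of the robot, y to its left, z up, the work surface at z = 0. Lengths are in m, angles in degrees, forces in N, time in s.
With the tool pointing down it reaches from about 0.3 to 0.75 m from the base axis. Payload 8.5 kg.
Tool frame: the origin (TCP) lies at the very end of the fingers, on their centre line; the grasp point (between the pads) lies 19 mm behind it (env.grasp_offset is the distance from the TCP to the grasp point, in m); y points along the fingers, z is the direction in which the jaws open and shut, and the axes are right-handed (so a half turn about y gives the same grasp; the last joint's range is limited). The gripper opens to 85 mm and grips with 20 to 120 N. Pads are 22 mm wide; open, the fingers measure 114 mm over their backs; the gripper's body (76 mm by 85 mm) begins 54 mm behind the grasp point. The pads swing forward as they close: fully open they stand 13 mm farther back than shut.
Start: joints at [53.096, 21.807, 74.336, -0, 83.858, -12.336], TCP at [0.229, 0.5, 0.231] pointing down, gripper open.
Joint ranges: [-178.18, 178.18], [-50.72, 133.34], [12.68, 142.11], [-81.47, 261.47], [9.98, 163.14], [-165.26, 165.26]. Speed limits (degrees/s): [136.94, 136.94, 180, 180, 180, 180].

### API

Orientations are given as a 3x3 rotation matrix whose columns are the frame's x, y, z axes.
In Python, from rig import env gives the robot as it stands. The module is installed in compiled form; this text tells all that it offers.
- The arm moves only by the shell command python3 -m pendant 'ROWS' [FORCE]. ROWS is JSON, a list of rows, each a list of 3 entries, a list of its own where there are three numbers: the shift along the world's x, y, z as a fraction of full scale, then the turn about the world's z as a fraction of full scale, then the opening, from 0 (shut) to 1 (fully open). A call has 1 to 12 rows; each row shifts and turns the commanded pose from where the row before left it; what a row does not reach is not made up. Full scale, the value 1, is 30 mm for a shift and 5 degrees for a turn. A row lasts 1/12 s, in which the tool goes at most 41.7 mm and 7.16 degrees, less where a joint would pass 70% of its speed; a pose out of reach is approached as far as the arm can. A call with a number of a shift or a turn outside -1 to 1 is refused whole. A call with a gripper value outside its range is refused whole. The fingers move at their own pace and stop on an object; FORCE is the grip in N (left out, the last holds). Time passes only in rows, so rows that do not move let the fingers close. It gives the time, the measured TCP pose, the force and the opening at its end, in the units of the state.
- env.observe(): the state, without advancing time (a new reading comes with each control period).
- env.get_image(name): name is "scene" or "side" or "wrist"; returns (picture, depth): 400x640x3 uint8, red, green, blue; 400x640 float32, m along the optical axis (not along the pixel's ray), 0 where there is no reading.
- env.camera_model(name): a dict with "camera_matrix" (3x3 intrinsics, pixels), "dist_coeffs" ([k1, k2, p1, p2, k3] as OpenCV has them; the pictures are not rectified), "R" (3x3) and "t" (3): a world point X has camera coordinates R X + t; the wrist camera has in their place "tool_from_camera" (4x4, takes a point from camera to tool coordinates, whose origin is the TCP and whose axes are the tool frame's). Camera axes: x right, y down, z forward; pixel columns grow to the right and rows downward; lengths in m; the calibration is good to about 2 mm. A picture is of the moment at which its call begins: read the wrist's pose just before it. camera_model takes no time and is no camera call.
- env.close_job(): hands the job in, once; it reports no verdict.
The state is a dict: "time_s": time; "q": joint angles; "qvel": joint speeds; "joint_efforts": joint torques, N m; "position": TCP position; "tool_rot": TCP orientation; "ft_force": force on the tool from outside, world axes, zero at the start; "wrist_torque": the same for the moment, N m; "grip_width": finger opening in m.
Only numpy, scipy, OpenCV 4.12 (cv2) and the standard library are available. Lean on these libraries where they do the work, as an engineer would, in place of code of your own. Each camera call takes 0.05 s, during which the arm holds its last target.

## Working session

There is one attempt and no reset: what is moved stays moved. The work goes in short steps, Python scripts to look and compute and a shell command to move; the robot and the scene stay as the last step left them, time stands still between calls to the robot, and variables do not carry over. Pictures are saved under pics/ and viewed, and the job is handed in when it is done.

```bash
mkdir -p pics; python3 - <<'E'
from rig import env
import cv2,numpy as np
s=env.observe();print(s)
for n in ["scene","side"]:
    im,d=env.get_image(n);cv2.imwrite(f"pics/{n}0.png",im[:,:,::-1]);np.savez(f"{n}0.npz",im=im,d=d)
    m=env.camera_model(n);print(n,m)
print(env.camera_model("wrist"))
E
```

```text
{'time_s': 0.0, 'q': array([ 5.30981345e+01,  2.18401447e+01,  7.43856243e+01, -5.70793326e-04,
        8.38572631e+01, -1.23346583e+01]), 'qvel': array([ 0.06522417,  0.04064462,  0.05112228,  0.05547274,  0.07873361,
       -0.04847285]), 'joint_efforts': array([-3.69503541e-03, -4.48469567e+01, -2.31270164e+01, -4.22243720e-04,
        4.96836175e-03, -3.17940226e-05]), 'position': array([0.22848041, 0.49997023, 0.23071457]), 'tool_rot': array([[ 9.09474532e-01, -8.62236037e-04,  4.15758743e-01],
       [-4.15759529e-01, -1.16480881e-03,  9.09473835e-01],
       [-2.99901668e-04, -9.99998950e-01, -1.41784680e-03]]), 'ft_force': array([-0.38037167, -0.79164169,  0.15349974]), 'wrist_torque': array([ 0.0036287 , -0.0346372 , -0.01861692]), 'grip_width': 0.08566796685948457}
scene {'camera_matrix': array([[504.14586929,   0.        , 323.56669463],
       [  0.        , 504.14586929, 196.13229443],
       [  0.        ,   0.        ,   1.        ]]), 'dist_coeffs': array([0.01892948, 0.        , 0.        , 0.        , 0.        ]), 'R': array([[ 0.87930706,  0.47625406, -0.00108337]
[... 544 characters left out ...]
.76079242, -0.63429918]]), 't': array([0.57248589, 0.09954234, 0.97829543])}
{'camera_matrix': array([[312.00542054,   0.        , 320.00026141],
       [  0.        , 312.00542054, 194.16074559],
       [  0.        ,   0.        ,   1.        ]]), 'dist_coeffs': array([-0.05007986,  0.        ,  0.        ,  0.        ,  0.        ]), 'tool_from_camera': array([[ 4.53388265e-04,  9.48356511e-01,  3.17206120e-01,
        -8.23595780e-02],
       [ 1.17896642e-04, -3.17206201e-01,  9.48356585e-01,
        -1.42800102e-01],
       [ 9.99999890e-01, -3.92576211e-04, -2.55625617e-04,
        -3.90643359e-04],
       [ 0.00000000e+00,  0.00000000e+00,  0.00000000e+00,
         1.00000000e+00]])}
```

View pics/scene0.png

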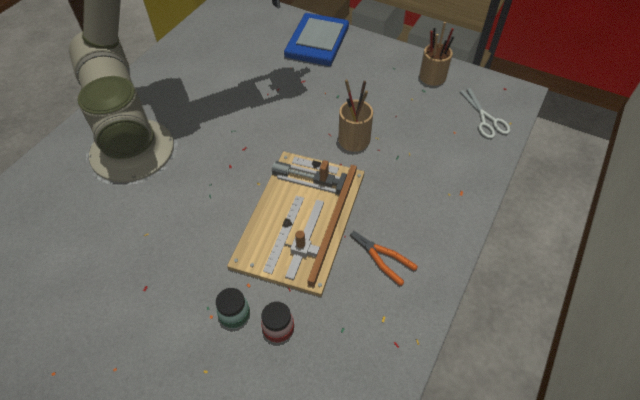

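View pics/side0.png

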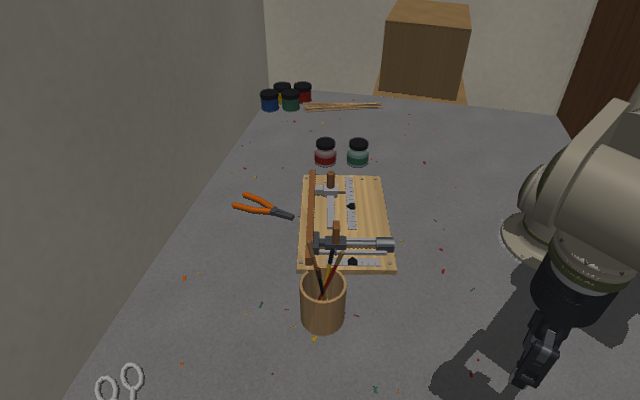

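The scene view shows the board spanning about px (232–364, 152–290), with the stop knob near (300,238), its arrow near (287,223), the jaw handle near (324,168) and its arrow near (316,163). The side view shows the same layout from the pot's side. I'll zoom in next.

```bash
cat > h.py <<'E'
import numpy as np,cv2
from rig import env
def ray(n,uv,tool=None,model=None):
    m=model or env.camera_model(n)
    p=cv2.undistortPoints(np.array([[uv]],float),m["camera_matrix"],m["dist_coeffs"])[0,0]
    d=np.array([p[0],p[1],1.])
    if n=="wrist":
        T=np.eye(4);T[:3,:3]=tool[1];T[:3,3]=tool[0];M=T@m["tool_from_camera"]
        return M[:3,3],M[:3,:3]@d
    R,t=m["R"],m["t"];return -R.T@t,R.T@d
def onz(n,uv,z,tool=None):
    o,d=ray(n,uv,tool);return o+d*(z-o[2])/d[2]
E
python3 - <<'E'
import cv2,numpy as np
a=np.load("scene0.npz")["im"][140:300,220:380,::-1];cv2.imwrite("pics/z1.png",cv2.resize(a,(600,600),interpolation=cv2.INTER_CUBIC)) 
a=np.load("side0.npz")["im"][165:285,285:405,::-1];cv2.imwrite("pics/z2.png",cv2.resize(a,(600,600),interpolation=cv2.INTER_CUBIC)) 
E
```

```text
(no output)
```

View pics/z1.png

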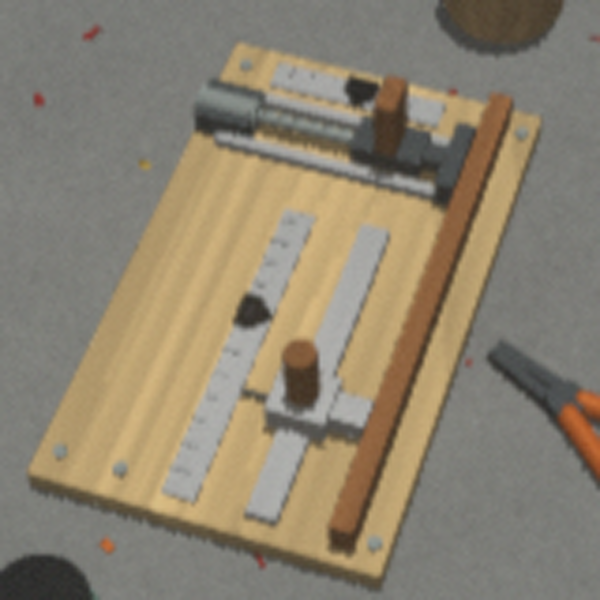

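View pics/z2.png

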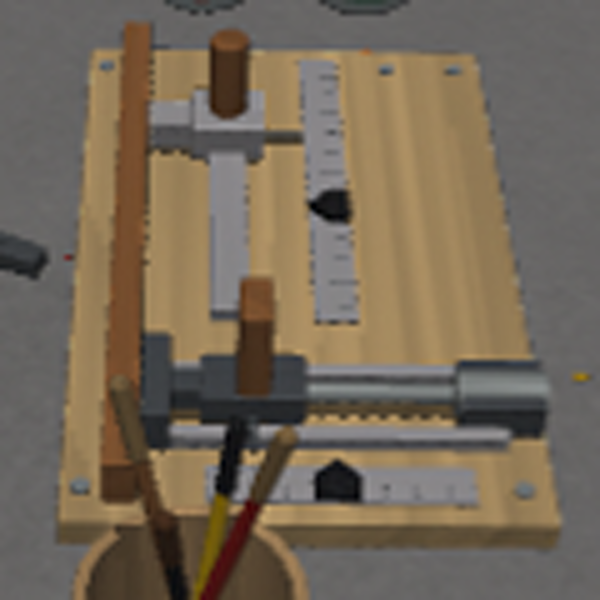

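```bash
cat > fit.py <<'E'
from h import *
def s(u,v): return ((u+.5)/3.75-.5+220,(v+.5)/3.75-.5+140)
def d(u,v): return ((u+.5)/5-.5+285,(v+.5)/5-.5+165)
J=np.array([[-115,185],[115,185],[115,-185],[-115,-185]])/1000.
def rigid(P,J):
    pc,jc=P.mean(0),J.mean(0);H=(J-jc).T@(P-pc)
    th=np.arctan2(H[0,1]-H[1,0],H[0,0]+H[1,1]);R=np.array([[np.cos(th),-np.sin(th)],[np.sin(th),np.cos(th)]])
    t=pc-R@jc;return th,R,t
A=np.array([onz("scene",s(*p),.018)[:2] for p in [(238,43),(541,118),(381,577),(31,474)]])
B=np.array([onz("side",d(*p),.018)[:2] for p in [(560,527),(58,527),(92,50),(476,55)]])
for P in (A,B,(A+B)/2):
    th,R,t=rigid(P,J);print(np.degrees(th),t,((R@J.T).T+t-P)*1000)
def jig(p): return (R.T@(np.array(p)[:2]-t))*1000
for n,f,L in (("scene",s,dict(arrow=(272,312,.022),ptip=(244,392,.032),ktop=(300,350,.090),jarrow=(352,100,.022),jawtop=(393,84,.092))),("side",d,dict(arrow=(308,206,.022),ptip=(302,136,.032),ktop=(230,42,.090),jarrow=(336,460,.022),jawtop=(257,290,.092),jptip=(237,418,.032)))):
    for k,(u,v,z) in L.items():
        p=onz(n,f(u,v),z);print(n,k,p.round(4),jig(p).round(1))
E
python3 fit.py
```

```text
10.79497473615082 [0.52740091 0.02190611] [[-1.28387201  0.43616475]
 [ 1.30468366  2.1650033 ]
 [ 1.98247397 -0.70691026]
 [-2.00328563 -1.89425779]]
10.727591592565807 [0.52419866 0.02395925] [[-2.10096478  0.7755746 ]
 [ 1.36195483 -1.25199998]
 [ 0.65999261  0.30101787]
 [ 0.07901734  0.17540751]]
10.76115327895579 [0.52579978 0.02293268] [[-1.69208057  0.6062318 ]
 [ 1.33379349  0.45635899]
 [ 1.32089547 -0.20330832]
 [-0.96260839 -0.85928246]]
scene arrow [ 0.5224 -0.009   0.022 ] [ -9.3 -30.8]
scene ptip [ 0.5411 -0.0741  0.032 ] [ -3.1 -98.1]
scene ktop [ 0.5766 -0.0611  0.09  ] [ 34.2 -92. ]
scene jarrow [0.4814 0.1714 0.022 ] [-15.9 154.1]
scene jawtop [0.5278 0.1462 0.092 ] [ 24.9 120.8]
side arrow [ 0.5233 -0.0139  0.022 ] [ -9.3 -35.7]
side ptip [ 0.534  -0.0612  0.032 ] [ -7.6 -84.2]
side ktop [ 0.5757 -0.0599  0.09  ] [ 33.5 -90.7]
side jarrow [0.4839 0.1664 0.022 ] [-14.4 148.7]
side jawtop [0.5288 0.1346 0.092 ] [ 23.8 109.1]
side jptip [0.5322 0.1585 0.032 ] [ 31.6 132. ]
```

```bash
cat >> fit.py <<'E'
print("pot",onz("scene",(356,108),.11), "brush",onz("scene",(349,83),.2),onz("scene",(363,83),.2))
E
python3 fit.py | tail -1
python3 -m pendant '[[[0.58,-0.93,0],0.35,1],[[0.58,-0.93,0],0.35,1],[[0.58,-0.93,0],0.35,1],[[0.58,-0.93,0],0.35,1],[[0.58,-0.93,0],0.35,1],[[0.58,-0.93,0],0.35,1],[[0.58,-0.93,0],0.35,1],[[0.58,-0.93,0],0.35,1],[[0.58,-0.93,0],0.35,1],[[0.58,-0.93,0],0.35,1]]' 60
```

```text
pot [0.51983793 0.33676357 0.11      ] brush [0.50257724 0.32186505 0.2       ] [0.53335715 0.33845487 0.2       ]
time_s: 0.93
position: [0.4031, 0.2197, 0.2311]
tool_rot: [[0.993, -0.001, 0.122], [-0.122, -0.0, 0.993], [-0.001, -1.0, -0.0]]
ft_force: [0.1, 1.2, -0.8]
grip_width: 0.0854
```

```bash
python3 -m pendant '[[[0.58,-0.93,0],0.36,1],[[0.58,-0.93,0],0.36,1],[[0.58,-0.93,0],0.36,1],[[0.58,-0.93,0],0.36,1],[[0.58,-0.93,0],0.36,1],[[0.58,-0.93,0],0.36,1],[[0.58,-0.93,0],0.36,1],[[0.58,-0.93,0],0.36,1],[[0.58,-0.93,0],0.36,1],[[0.5,-0.93,0],0.36,1],[[0,0,0],0,1]]'
python3 - <<'E'
from h import *
s=env.observe();im,d=env.get_image("wrist");np.savez("w1.npz",im=im,d=d,p=s["position"],r=s["tool_rot"])
print(s["position"]);cv2.imwrite("pics/w1.png",im[:,:,::-1])
E
```

```text
time_s: 1.85
position: [0.576, -0.0624, 0.2301]
tool_rot: [[0.982, -0.001, -0.187], [0.187, -0.001, 0.982], [-0.001, -1.0, -0.001]]
ft_force: [-0.9, 0.5, -0.2]
grip_width: 0.0851
[ 0.5760364  -0.06242043  0.23007512]
```

View pics/w1.png

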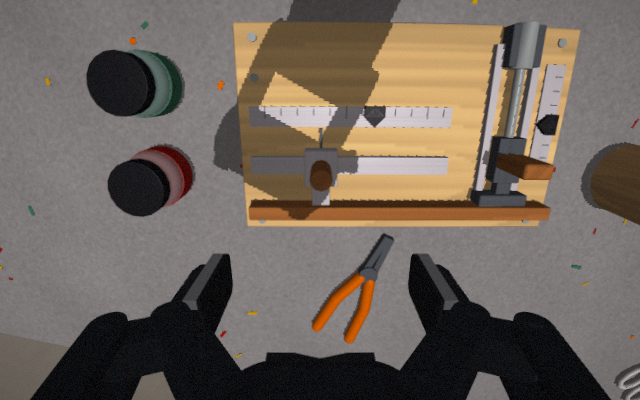

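The wrist view shows the stop pointer at about (321,128), its arrow tip at (375,126), the knob top at (321,178), the jaw handle top near (540,170) and the jaw arrow tip at (537,125). The jars are at the left and the pot is at the right.

```bash
python3 - <<'E'
import cv2,numpy as np
from h import *
w=np.load("w1.npz");im=w["im"];d=w["d"]
T=(w["p"],w["r"])
print(np.round(d[[128,132,138],321],4), np.round(d[118,375],4),d[128,316:327].round(4),d[122,365:386].round(4))
a=im[95:225,280:440,::-1];cv2.imwrite("pics/w1a.png",cv2.resize(a,None,fx=4.5,fy=4.5,interpolation=cv2.INTER_CUBIC))
a=im[40:220,470:600,::-1];cv2.imwrite("pics/w1b.png",cv2.resize(a,None,fx=3.3,fy=3.3,interpolation=cv2.INTER_CUBIC))
th=np.radians(10.76);ex=np.array([np.cos(th),np.sin(th)]);ey=np.array([-ex[1],ex[0]]);t=np.array([.5258,.02293])
def dep(u,v):
    o,r=ray("wrist",(u,v),T);return o+r*d[int(v),int(u)]
for u,v in [(321,135),(321,170),(540,168),(375,118),(547,125),(300,40)]:
    p=dep(u,v);print((u,v),p.round(4),ex@(p[:2]-t),ey@(p[:2]-t))
C=np.array([onz("wrist",p,.018,T)[:2] for p in [(234,23),(580,30),(541,227),(247,227)]])
for p in C: print((ex@(p-t)).round(4),(ey@(p-t)).round(4))
E
```

```text
[0.3432 0.3436 0.3459] 0.3393 [0.3496 0.349  0.3495 0.3475 0.343  0.3432 0.3504 0.3505 0.3493 0.3491
 0.3501] [0.3461 0.344  0.3463 0.3449 0.3389 0.3397 0.339  0.3408 0.3414 0.3398
 0.3405 0.3398 0.3394 0.3409 0.3454 0.3457 0.3443 0.3447 0.3456 0.3433
 0.3461]
(321, 135) [ 0.5408 -0.0681  0.0272] -0.0022304573746321004 -0.09223709233775981
(321, 170) [ 0.5645 -0.0637  0.0895] 0.02183169741558007 -0.09234346047171081
(540, 168) [0.5225 0.1391 0.0925] 0.01846976508955406 0.1147227374666071
(375, 118) [ 0.5119 -0.0136  0.0247] -0.020484850935147337 -0.03325275325809985
(547, 125) [0.4807 0.1789 0.0259] -0.015143914538982346 0.16161687824181642
(300, 40) [ 0.4492 -0.1079  0.0178] -0.09971759249437381 -0.11417948955484411
-0.1165 -0.182
-0.1156 0.1846
0.1136 0.1891
0.1127 -0.1844
```

View pics/w1a.png

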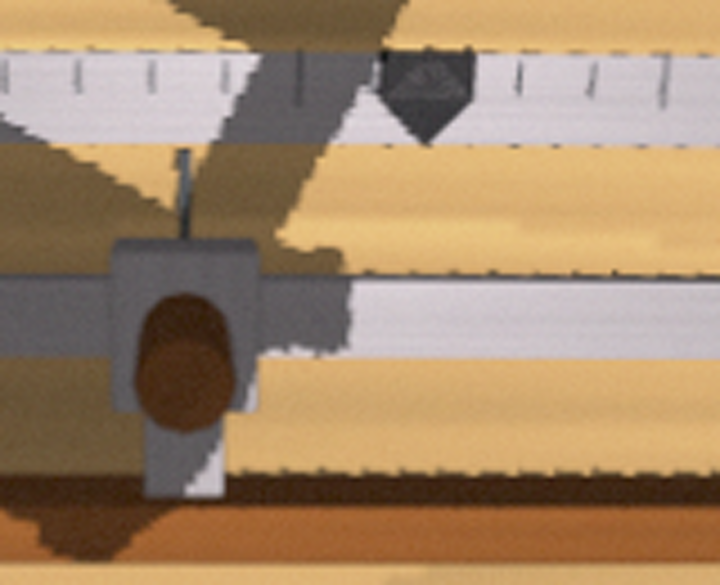

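View pics/w1b.png

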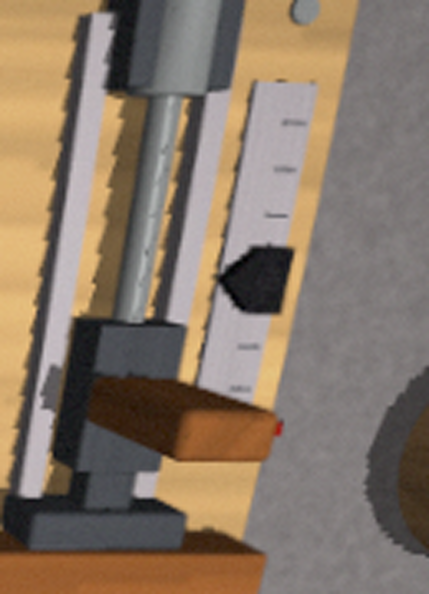

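```bash
python3 - <<'E'
from h import *
w=np.load("w1.npz");T=(w["p"],w["r"])
th=np.radians(10.76);ex=np.array([np.cos(th),np.sin(th)]);ey=np.array([-ex[1],ex[0]]);t=np.array([.5258,.02293])
for nm,uv,z in [("ptr",(320.6,128),.0275),("arr",(374.1,126.5),.0245),("jarr",(470+218/3.3-.4,40+279/3.3-.4),.0245)]:
    p=onz("wrist",uv,z,T);print(nm,p,ex@(p[:2]-t),ey@(p[:2]-t))
k=t+.035*ex-.0924*ey;print(k,(k-T[0][:2])/.03,"z",(.053-T[0][2])/.03, "dir",ex,ey)
E
```

```text
ptr [ 0.53340074 -0.06996627  0.0275    ] -0.009876208784630575 -0.09268197449488674
arr [ 0.52100932 -0.01232478  0.0245    ] -0.011288355231806857 -0.03374052569522368
jarr [0.4825359  0.16639577 0.0245    ] -0.015719005922904535 0.14902054555345734
[ 0.57743529 -0.06131106] [0.04662971 0.03697879] z -5.9025039242951625 dir [0.98241783 0.1866955 ] [-0.1866955   0.98241783]
```

```bash
python3 -m pendant '[[[0.05,0.04,-0.9],0,1],[[0,0,-1],0,1],[[0,0,-1],0,1],[[0,0,-1],0,1],[[0,0,-1],0,1],[[0,0,-0.95],0,1],[[0,0,0],0,0],[[0,0,0],0,0],[[0,0,0],0,0],[[0,0,0],0,0],[[0,0,0],0,0]]' 40
```

```text
time_s: 2.82
position: [0.5767, -0.057, 0.0578]
tool_rot: [[0.982, 0.004, -0.19], [0.19, -0.002, 0.982], [0.003, -1.0, -0.002]]
ft_force: [0.5, -3.2, 2.3]
grip_width: 0.0254
```

```bash
python3 -m pendant '[[[0,0,0],0,0],[[0,0,0],0,0],[[0,0,0],0,0]]'
```

```text
time_s: 3.07
position: [0.5768, -0.0571, 0.0578]
tool_rot: [[0.982, 0.004, -0.19], [0.19, -0.001, 0.982], [0.003, -1.0, -0.002]]
ft_force: [-0.6, -0.8, 7.0]
grip_width: 0.021
```

```bash
cat > snap.py <<'E'
import sys
from h import *
n=sys.argv[1];s=env.observe();im,d=env.get_image("wrist");np.savez(n+".npz",im=im,d=d,p=s["position"],r=s["tool_rot"])
print(s["position"].round(4),s["ft_force"].round(1));cv2.imwrite(f"pics/{n}.png",im[:,:,::-1])
E
python3 snap.py w2
```

```text
[ 0.5768 -0.0571  0.0578] [-0.6 -0.8  7. ]
```

View pics/w2.png

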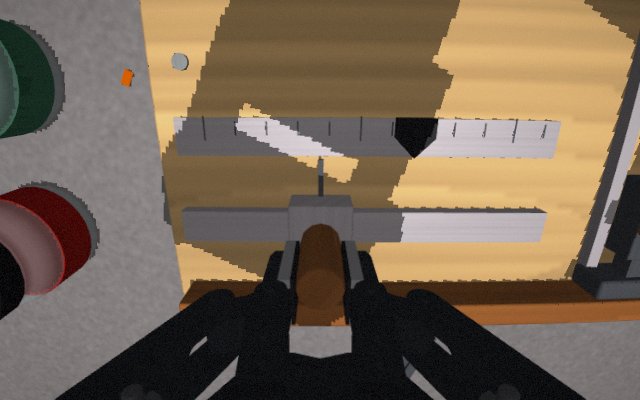

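The fingers have the knob centred, with the pointer tip at about (320.5,158) and the arrow tip at about (415,158).

```bash
cat > meas.py <<'E'
import sys
from h import *
# meas.py file ptr_u ptr_v arr_u arr_v
w=np.load(sys.argv[1]+".npz");T=(w["p"],w["r"]);a=list(map(float,sys.argv[2:6]))
th=np.radians(10.76);ex=np.array([np.cos(th),np.sin(th)]);ey=np.array([-ex[1],ex[0]])
P=onz("wrist",a[:2],.0275,T);A=onz("wrist",a[2:],.0245,T);D=(A-P)[:2]
print(P,A,"jig diff mm",ex@D*1e3,ey@D*1e3)
E
python3 - <<'E'
import cv2,numpy as np
im=np.load("w2.npz")["im"][110:210,290:450,::-1];cv2.imwrite("pics/w2a.png",cv2.resize(im,None,fx=5,fy=5,interpolation=cv2.INTER_CUBIC))
E
python3 meas.py w2 320.5 158 415 158
```

```text
[ 0.53156139 -0.06545674  0.0275    ] [ 0.52178886 -0.0119933   0.0245    ] jig diff mm 0.3806798787347917 54.34792413086014
```

View pics/w2a.png

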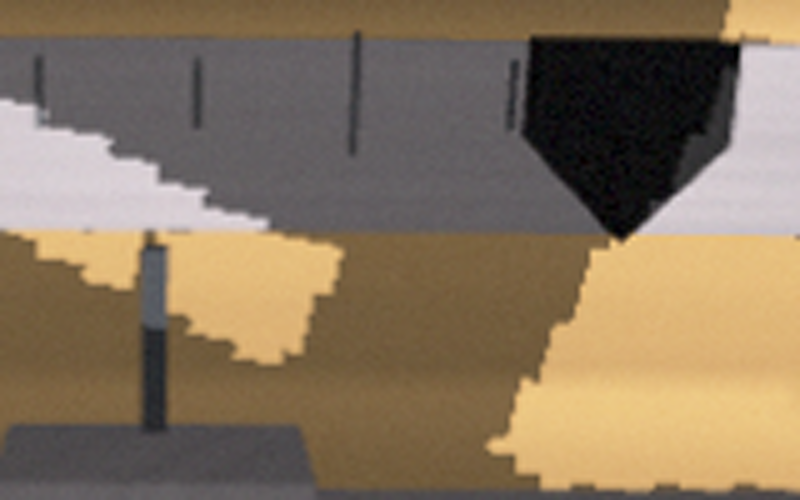

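```bash
python3 -m pendant '[[[-0.08,0.44,0],0,0],[[-0.08,0.44,0],0,0],[[-0.08,0.44,0],0,0],[[-0.09,0.43,0],0,0],[[0,0,0],0,0],[[0,0,0],0,0],[[0,0,0],0,0]]'; python3 snap.py w3
```

```text
time_s: 3.7
position: [0.5667, -0.0036, 0.0578]
tool_rot: [[0.982, 0.003, -0.19], [0.19, -0.0, 0.982], [0.003, -1.0, -0.001]]
ft_force: [-0.7, 2.7, 8.1]
grip_width: 0.0213
[ 0.5667 -0.0036  0.0578] [-0.7  2.7  8.1]
```

View pics/w3.png

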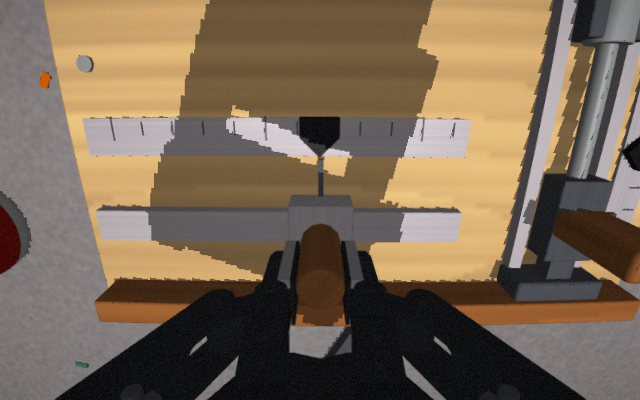

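```bash
python3 -m pendant '[[[0,0,0],0,0.4],[[0,0,0],0,0.6],[[0,0,0],0,0.8],[[0,0,0],0,1],[[0,0,0],0,1],[[0,0,0.8],0,1],[[0,0,1],0,1],[[0,0,1],0,1],[[0,0,0],0,1],[[0,0,0],0,1]]'; python3 snap.py w4
```

```text
time_s: 4.58
position: [0.5664, -0.0042, 0.1411]
tool_rot: [[0.982, 0.003, -0.19], [0.19, -0.001, 0.982], [0.003, -1.0, -0.001]]
ft_force: [-0.2, -0.2, 0.4]
grip_width: 0.0852
[ 0.5664 -0.0042  0.1411] [-0.2 -0.2  0.4]
```

View pics/w4.png

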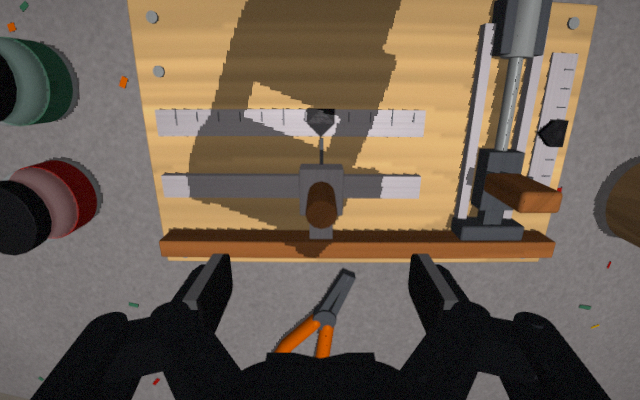

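The stop is resting with its pointer at u≈321 and its arrow tip at u≈321, so it is on its arrow. Next I'll measure the jaw handle, whose top face is near (535,200).

```bash
python3 - <<'E'
import cv2,numpy as np
from h import *
w=np.load("w4.npz");im=w["im"];d=w["d"];T=(w["p"],w["r"])
a=im[90:260,440:600,::-1];cv2.imwrite("pics/w4a.png",cv2.resize(a,None,fx=3.5,fy=3.5,interpolation=cv2.INTER_CUBIC))
b=im[90:180,280:360,::-1];cv2.imwrite("pics/w4b.png",cv2.resize(b,None,fx=6,fy=6,interpolation=cv2.INTER_CUBIC))
th=np.radians(10.76);ex=np.array([np.cos(th),np.sin(th)]);ey=np.array([-ex[1],ex[0]]);t=np.array([.5258,.02293])
# handle-top pixels: height .085-.1 near handle
K=w; m=env.camera_model("wrist")
v,u=np.mgrid[150:230,470:580];pts=np.c_[u.ravel(),v.ravel()].astype(float)
n=cv2.undistortPoints(pts[:,None],m["camera_matrix"],m["dist_coeffs"])[:,0];z=d[150:230,470:580].ravel()
c=np.c_[n*z[:,None],z];M=np.eye(4);M[:3,:3]=T[1];M[:3,3]=T[0];M=M@m["tool_from_camera"]
X=c@M[:3,:3].T+M[:3,3];X=X[(X[:,2]>.088)&(X[:,2]<.097)]
j=np.c_[(X[:,:2]-t)@ex,(X[:,:2]-t)@ey];print(len(X),j.min(0),j.max(0),np.percentile(j,[3,50,97],axis=0),X.mean(0))
h=X.mean(0)[:2];print((h-T[0][:2])/.03,(t+.025*ex+.115*ey-T[0][:2])/.03)
E
```

```text
949 [0.01448289 0.09838633] [0.02979459 0.13010359] [[0.01511545 0.09969972]
 [0.02166445 0.11254063]
 [0.02913264 0.12727869]] [0.52605944 0.13777722 0.09151992]
[-1.34511524  4.73362367] [-1.25074773  4.8268976 ]
```

View pics/w4a.png

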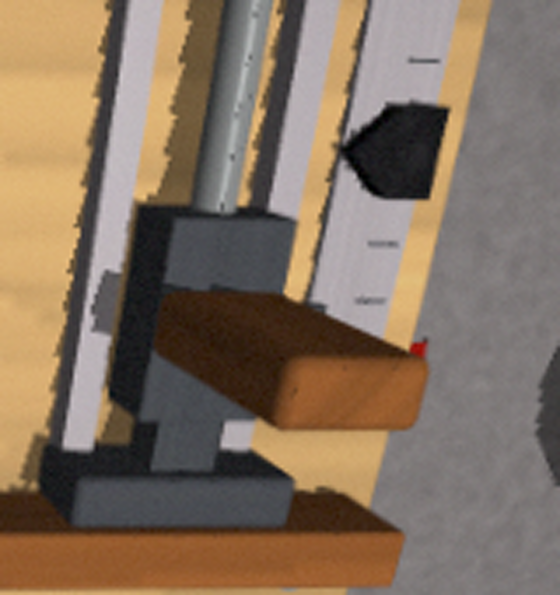

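View pics/w4b.png

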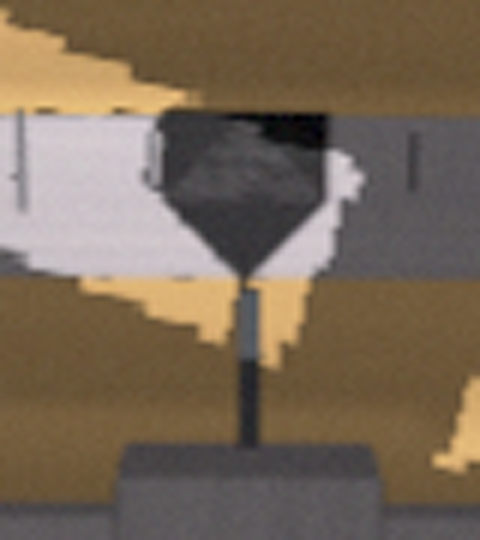

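```bash
python3 -m pendant '[[[-0.26,0.95,0],0,1],[[-0.26,0.95,0],0,1],[[-0.26,0.95,0],0,1],[[-0.27,0.95,0],0,1],[[-0.27,0.96,0],0,1],[[0,0,0],0,1],[[0,0,-0.9],0,1],[[0,0,-1],0,1],[[0,0,-0.9],0,1],[[0,0,0],0,1],[[0,0,0],0,1]]'; python3 snap.py w5
```

```text
time_s: 5.55
position: [0.5255, 0.1383, 0.0546]
tool_rot: [[0.982, -0.004, -0.189], [0.189, -0.0, 0.982], [-0.004, -1.0, 0.001]]
ft_force: [-0.0, -0.0, 0.9]
grip_width: 0.0852
[0.5255 0.1383 0.0546] [-0.  -0.   0.9]
```

View pics/w5.png

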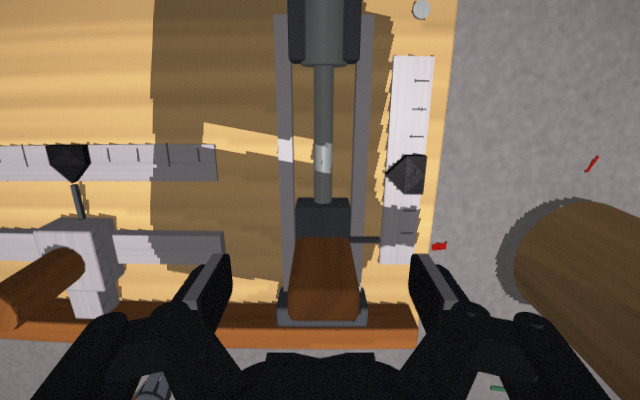

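The handle stands between the fingers. The jaw pointer tip is at about (380,239) and the arrow tip at (386,174). I'll grip it now.

```bash
python3 -m pendant '[[[0,0,0],0,0],[[0,0,0],0,0],[[0,0,0],0,0],[[0,0,0],0,0],[[0,0,0],0,0],[[0,0,0],0,0],[[0,0,0],0,0],[[0,0,0],0,0]]' 100; python3 snap.py w6;python3 meas.py w6 380 239 386 174
```

```text
time_s: 6.27
position: [0.5263, 0.1397, 0.0569]
tool_rot: [[0.982, 0.001, -0.19], [0.19, 0.002, 0.982], [0.002, -1.0, 0.001]]
ft_force: [-2.6, 5.2, 7.0]
grip_width: 0.0287
[0.5263 0.1397 0.0569] [-2.6  5.2  7. ]
[0.52345991 0.17673646 0.0275    ] [0.48353698 0.17061965 0.0245    ] jig diff mm -40.362984598973085 1.4441654532016732
```

View pics/w6.png

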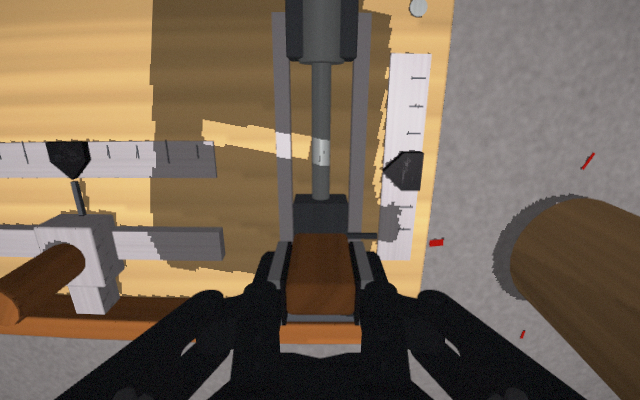

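Now gripped, with the pointer tip at (377,236) and the arrow tip at (384,171). About 40 mm of pull is needed.

```bash
python3 -m pendant '[[[-0.21,-0.04,0],0,0],[[-0.21,-0.04,0],0,0],[[-0.21,-0.04,0],0,0],[[-0.21,-0.04,0],0,0],[[-0.21,-0.04,0],0,0],[[-0.21,-0.04,0],0,0],[[0,0,0],0,0],[[0,0,0],0,0],[[0,0,0],0,0]]'; python3 snap.py w7
python3 - <<'E'
import cv2,numpy as np
w=np.load("w7.npz");cv2.imwrite("pics/w7a.png",cv2.resize(w["im"][140:280,330:450,::-1],None,fx=4,fy=4,interpolation=cv2.INTER_CUBIC))
E
```

```text
time_s: 7.07
position: [0.4906, 0.1329, 0.0569]
tool_rot: [[0.982, 0.006, -0.189], [0.189, 0.003, 0.982], [0.006, -1.0, 0.002]]
ft_force: [6.7, 11.0, -0.4]
grip_width: 0.0286
[0.4906 0.1329 0.0569] [ 6.7 11.  -0.4]
```

View pics/w7.png

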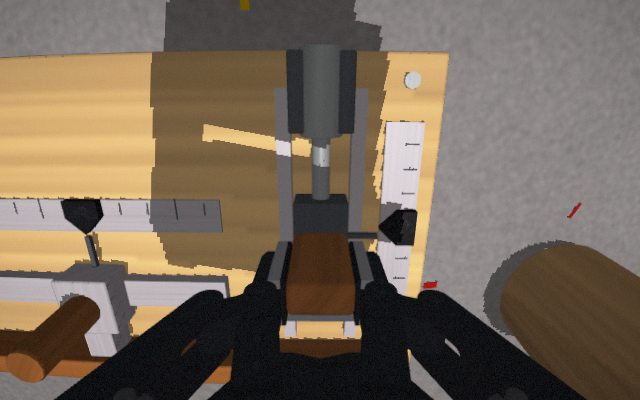

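View pics/w7a.png

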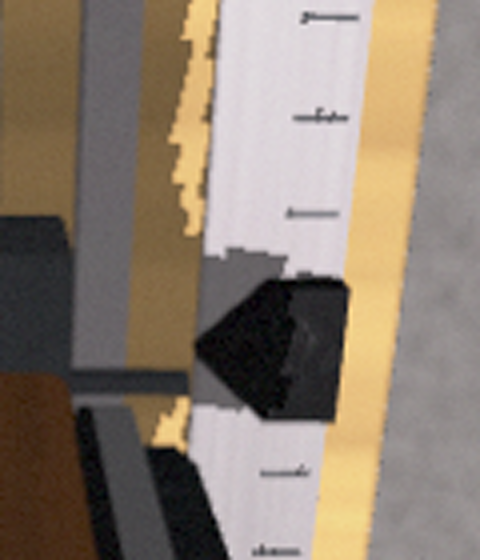

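Pointer at about (376.5,235), arrow tip at (379,226.3). I'll check the heights by depth.

```bash
cat > m2.py <<'E'
import sys
from h import *
w=np.load(sys.argv[1]+".npz");T=(w["p"],w["r"]);d=w["d"]
pu,pv,au,av=map(float,sys.argv[2:6])
def dep(u,v):
    o,r=ray("wrist",(u,v),T);return o+r*d[int(round(v)),int(round(u))]
print("z ptr",[dep(u,round(pv))[2].round(4) for u in range(int(pu)-22,int(pu)-1,3)],"arrow z",[dep(u,round(av))[2].round(4) for u in range(int(au)+5,int(au)+30,4)])
th=np.radians(10.76);ex=np.array([np.cos(th),np.sin(th)])
for zp in (.026,.028,.030):
  for za in (.0235,.0255):
    D=onz("wrist",(au,av),za,T)-onz("wrist",(pu,pv),zp,T);print(zp,za,(ex@D[:2]*1e3).round(2))
E
python3 m2.py w7 376.5 235 379 226.3
```

```text
z ptr [np.float64(0.0304), np.float64(0.0313), np.float64(0.0322), np.float64(0.0317), np.float64(0.0313), np.float64(0.031), np.float64(0.0316)] arrow z [np.float64(0.026), np.float64(0.025), np.float64(0.0244), np.float64(0.0252), np.float64(0.026), np.float64(0.0249), np.float64(0.0266)]
0.026 0.0235 -4.72
0.026 0.0255 -5.64
0.028 0.0235 -3.73
0.028 0.0255 -4.65
0.03 0.0235 -2.74
0.03 0.0255 -3.66
```

```bash
python3 m2.py w6 377 236 384 171 | tail -2; python3 -m pendant '[[[-0.06,-0.01,0],0,0],[[-0.05,-0.01,0],0,0],[[0,0,0],0,0],[[0,0,0],0,0],[[0,0,0],0,0],[[0,0,0],0,0]]'; python3 snap.py w8
python3 - <<'E'
import cv2,numpy as np
from h import *
w=np.load("w8.npz");cv2.imwrite("pics/w8a.png",cv2.resize(w["im"][180:280,330:450,::-1],None,fx=6,fy=6,interpolation=cv2.INTER_CUBIC))
for n in ("side","scene"):
    im,d=env.get_image(n);c=im[175:285,285:405] if n=="side" else im[140:240,250:370]
    cv2.imwrite(f"pics/{n}8.png",cv2.resize(c[:,:,::-1],None,fx=5,fy=5,interpolation=cv2.INTER_CUBIC))
E
```

```text
0.03 0.0235 -38.63
0.03 0.0255 -39.14
time_s: 7.62
position: [0.4875, 0.1324, 0.0569]
tool_rot: [[0.982, 0.006, -0.189], [0.189, 0.003, 0.982], [0.007, -1.0, 0.002]]
ft_force: [7.6, 12.2, 0.9]
grip_width: 0.0287
[0.4875 0.1324 0.0569] [ 7.6 12.2  0.9]
```

View pics/w8a.png

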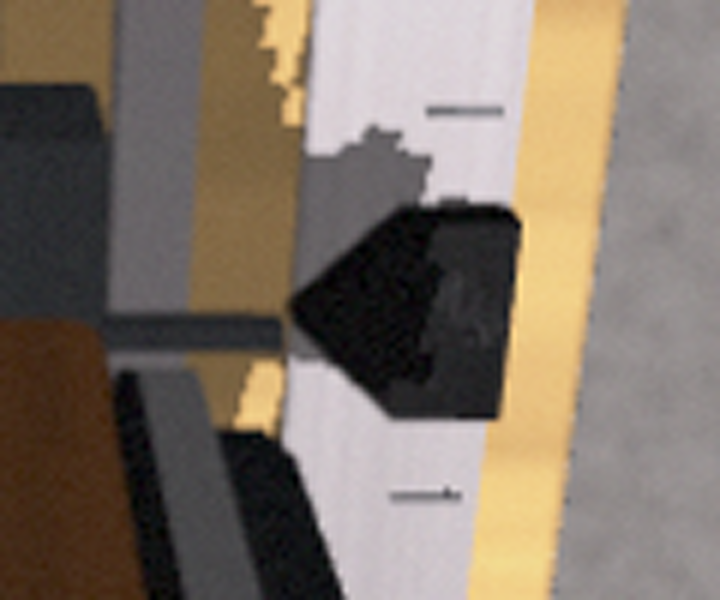

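View pics/side8.png

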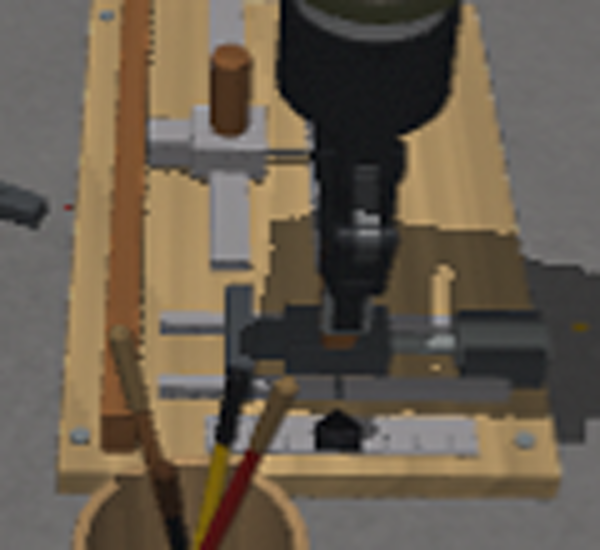

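View pics/scene8.png

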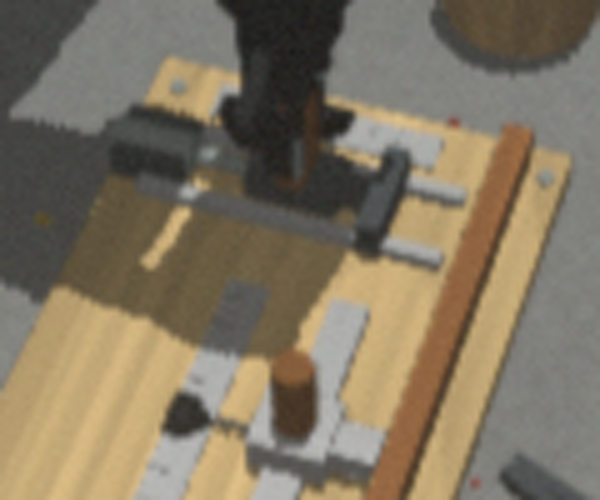

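The side view puts the pointer at u≈340 and the arrow tip at u≈338 in the 5x crop. That is well under 1 mm apart. The wrist view has them at v≈235 and v≈230.6.

```bash
python3 m2.py w8 376.5 235 378.5 230.6
```

```text
z ptr [np.float64(0.0315), np.float64(0.0316), np.float64(0.031), np.float64(0.0309), np.float64(0.0315), np.float64(0.0319), np.float64(0.0308)] arrow z [np.float64(0.0246), np.float64(0.0263), np.float64(0.0255), np.float64(0.0247), np.float64(0.0249), np.float64(0.0251), np.float64(0.0261)]
0.026 0.0235 -1.79
0.026 0.0255 -2.75
0.028 0.0235 -0.8
0.028 0.0255 -1.76
0.03 0.0235 0.19
0.03 0.0255 -0.77
```

```bash
python3 -m pendant '[[[0,0,0],0,0],[[0,0,0],0,0],[[0,0,0],0,0],[[0,0,0],0,0],[[0,0,0],0,0],[[0,0,0],0,0],[[0,0,0],0,0],[[0,0,0],0,0],[[0,0,0],0,0],[[0,0,0],0,0]]'; python3 snap.py w9; python3 - <<'E'
import cv2,numpy as np
a=np.load("w8.npz")["im"].astype(int);b=np.load("w9.npz")["im"];print(np.abs(a-b)[150:280,330:450].mean())
cv2.imwrite("pics/w9a.png",b[:,:,::-1])
E
```

```text
time_s: 8.6
position: [0.4875, 0.1324, 0.0569]
tool_rot: [[0.982, 0.006, -0.189], [0.189, 0.003, 0.982], [0.007, -1.0, 0.002]]
ft_force: [7.3, 10.8, 0.8]
grip_width: 0.0289
[0.4875 0.1324 0.0569] [ 7.3 10.8  0.8]
2.2072435897435896
```

View pics/w9a.png

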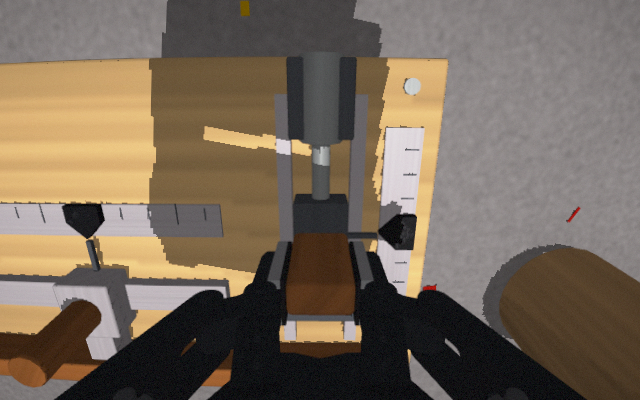

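The jaw has not moved: pointer at (376,235), arrow tip at (378,231). The stop is still on its arrow. I'm handing the job in.

```bash
python3 -c "
from rig import env
print(env.close_job())"
```

```text
the job is handed in; nothing more can be done
None
```

I slid the length stop about 59 mm onto its arrow and left it there. I then pulled the spring jaw about 39 mm by its handle and handed the job in with it still gripped at 100 N, at 8.6 s of the 43 s allowed.

- **Stop:** after I let go, its pointer and arrow tip were within about 0.5 mm of each other in the wrist view. In the last picture it was still on its arrow.
- **Jaw:** the wrist view, using heights read from depth, put its pointer within about 1 mm of its arrow, and the side view agreed. The tool pose and opening were unchanged over the last second, so the grip did not slip.
- **Not as planned:** gripping the knob shifted the stop about 4–5 mm, so I measured again before sliding it. My first jaw pull ended about 3 mm short, and I corrected it with a small second pull.
- **Not measured at the end:** I did not recheck the positions of the jars, brush pot or pliers. The arm's path kept clear of them and I saw no sign of contact.

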